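# Set the roller gap of a peristaltic pump

## Task

Before the new tube is laid in, set the roller gap of the bench pump: roll the knurled adjuster wheel with light strokes of a fingertip on its rim until the gap between the track shoe and the rollers has closed so far that the pointer stands on the broad gauge mark. Do not pinch the wheel or push on the shoe itself, leave everything standing about the pump where it is, and take the hand away at the end.

Things in the scene. Friction and masses are not known exactly. Their poses are not given: they have to be found in the camera images.
- pump: bench pump, white case, green band, 221 (x) x 312 (y) x 110 high, fixed. Origin: centre of underside; x from front (keypad) to rear, z up. On its deck (z = 110) along y: rotor at +78 (94 across, top 50 above deck); track shoe on its -y side (top 35 above deck); bearing block (y -39 to -55, 31 high), adjuster wheel at -78, end bearing (y -113 to -126, 29 high). Gap shuts by the shoe moving +y.
- adjuster_wheel: knurled steel thumb wheel, diameter 60, 22 wide, on edge in a deck slot, its upper 47 showing. Origin: its centre, at pump (0, -78, 127). Axle along pump y, so the rim runs along pump x. Brushing the TOP of the rim towards the pump's front (pump -x) closes the gap, the other way opens it. One turn moves the shoe 18. Needs about 1.5 N along the rim (0.045 N m); stays where left.
- wheel_top (a point): the highest point of the wheel's rim, mid-width, 157 above the bench; it does not turn. Axes as the pump's. Within 100 mm of it nothing on the pump is higher; a fingertip reaches it from straight above.
- track_shoe: grey plastic block with a concave face towards the rotor, 116 x 52 x 29; carries the pointer, slides along pump y, moved by the wheel's screw. Its origin lies on the pump's origin when the pointer is on the mark, and moves with the shoe (pump y negative = gap still too wide by that much; travel from -18 to +5). On the mark the gap to the rollers is 6.5.
- pointer_tip (a point): the pointer: a dark blade 1.8 wide, 16 long on a bent steel arm of the shoe, on the deck's rear side (its middle at pump x = +74), 4 above the scale plate. Axes as the pump's. It starts 8 to 14 short of the gauge mark on the wheel's side (-y); its pump-y distance to the gauge mark is what must become zero.
- gauge_mark (a point): middle of the broad gauge mark: a black bar, 3 wide in pump y and 29 long in pump x, on the white scale plate beside the shoe, at pump (69, 4, 115); the other scale lines are thin and short, 3 apart. Axes as the pump's.
- vial: loose amber vial with black cap, diameter 22, 46 tall, standing on the pump's deck near the wheel end. Origin: centre of its foot.
- spanner: loose steel spanner, 150 long, lying on the bench before the pump. Origin: underside, along its handle.
- reagent: loose amber jar with black cap, diameter 48, 85 tall, on the bench off the pump's wheel end. Origin: centre of its foot.
- beaker: loose glass beaker, diameter 60, 70 tall, on the bench behind the pump. Origin: centre of its foot.
- bottle_a: loose solvent bottle, clear with blue cap, diameter 80, 150 tall. Origin: centre of its foot.
- bottle_b: loose solvent bottle like bottle_a. Origin: centre of its foot.
- vial_rack: loose white vial rack 75 x 110 x 30 with capped vials, on the bench. Origin: centre of its foot.

How it is judged:
By the outcome, as a careful person would: the job done as asked, in the order asked, and still so for the second after the job is handed in, with the robot touching nothing.
It also fails if it takes over 64 s, if anything falls off the work surface, if the arm or the gripper's body presses on something with over 40 N, if the wrist force passes 120 N, or if a joint passes its speed limit or range.

## Robot

A 6-joint arm with a two-finger parallel gripper is mounted at the origin on the work surface. World frame = base frame: x ahead of the robot, y to its left, z up, the work surface at z = 0. Lengths are in mm, angles in degrees, forces in N, time in s.
With the tool pointing down it reaches from about 300 to 850 mm from the base axis. Payload 4.2 kg.
Tool frame: the origin (TCP) lies on the centre line of the jaws, within the pads' length; the fingertips stand 14 mm ahead of it and the grasp point (between the pads) lies 5 mm behind it (env.finger_overhang is the z of the fingertips in the tool frame, in mm); z points along the fingers, y is the line along which they close (so a half turn about z gives the same grasp; the last joint's range is limited). The gripper opens to 91 mm and grips with 3 to 60 N. Pads are 32 mm wide; open, the fingers measure 118 mm over their backs; the gripper's body (76 mm by 178 mm) begins 60 mm behind the grasp point.
Start: joints at [-75.974, 18.312, 89.639, -0, 72.044, -1.146], TCP at [150.489, -554.973, 227.976] pointing down, gripper open.
Joint ranges: [-177.97, 177.97], [-48.28, 115.42], [12.27, 149.76], [-77.06, 257.06], [2.81, 150.46], [-146.56, 146.56]. Speed limits (degrees/s): [147.25, 147.25, 180, 180, 180, 180].

## Interface

Orientations are given as [roll, pitch, yaw] about the fixed x, y, z axes, in that order (R = Rz(yaw) Ry(pitch) Rx(roll)).
In Python, from workcell import sensors, viewer, env gives the robot as it stands. The module is installed in compiled form; this text tells all that it offers.
- The arm moves only by the tool step_arm, never from a script. Its argument "plan" is one flat list of numbers, 6 for each row, row after row: the shift along the tool's x, y, z in cm, then the turn, a rotation vector about the tool's x, y, z in rad. In form: [x, y, z, wx, wy, wz, x, y, z, wx, wy, wz, ...]. A call has 1 to 5 rows; each row shifts and turns the commanded pose from where the row before left it, along the tool's axes as they then stand; what a row does not reach is not made up. A row lasts 1/12 s, in which the tool goes at most 41.7 mm and 7.16 degrees, less where a joint would pass 70% of its speed; a pose out of reach is approached as far as the arm can. A call is refused whole if a number of a shift passes 4.17 or a number of a turn 0.125, either way. A call with a gripper value outside its range is refused whole. "hand" is the finger opening in cm, from 0 to 9.12, set as the call begins (left out, the last holds). The fingers move at their own pace and stop on an object; "newtons" is the grip in N (left out, the last holds). Time passes only in rows, so rows that do not move let the fingers close. It gives the time, the measured TCP pose, the force, the opening and the grip force at its end, in the units of the state.
- sensors.state(): the state, without advancing time (a new reading comes with each control period).
- viewer.grab_frame(name): name is "side" or "top"; returns a dict with "img" (420x560x3 uint8, red, green, blue), "fx", "fy", "cx", "cy" (pixels), "position" and "attitude" of the camera in the world. Camera axes: x right, y down, z forward; pixel columns grow to the right and rows downward; lengths in mm; the calibration is good to about 2 mm. A picture is of the moment at which its call begins. There is no depth.
- env.job_done(): hands the job in; it is judged then, once.
Trained networks look in a picture, given as the dict that the camera call returned (one of the last four; its "shot" number tells which), for a name from the list of things; names that differ only in an ending like _2 or _b are one class to them, and where a whole thing is asked for, a point or a joint stands for the part that bears it (a point fixed in the world has none). Each returns a list of dicts, best first, with "score" (0 to 1); they miss things now and then, are a little off and sometimes report something else, mostly with a low value. They report only what shows in the picture. A call takes as long as a camera call.
- viewer.boxes_of(name, picture): "location" ([column, row] in pixels, amid what is visible of it).
- viewer.pinpoint(name, picture): "location" ([column, row] in pixels: a listed point, or the origin of a listed thing).
The state is a dict: "time_s": time; "qpos": joint angles; "qvel": joint speeds; "effort": joint torques, N m; "ee_pos": TCP position; "ee_rot": TCP orientation; "force": force on the tool from outside, world axes, zero at the start; "torque": the same for the moment, N m; "gripper_width": finger opening in mm; "gripper_force": force on a finger pad.
Only numpy, scipy, OpenCV 4.12 (cv2) and the standard library are available. Lean on these libraries where they do the work, as an engineer would, in place of code of your own. Each camera call takes 0.05 s, during which the arm holds its last target. There are 200 camera calls.

## Working session

There is one attempt and no reset: what is moved stays moved. The work goes in short steps, Python scripts to look and compute and a tool call to move; the robot and the scene stay as the last step left them, time stands still between calls to the robot, and variables do not carry over. Pictures are saved under pics/ and viewed, at most 10 in all, crops included, and the job is handed in when it is done.

Besides the shell and the picture viewer there is one more tool, called in YAML: its name, and indented under it one key for each argument. step_arm: Moves the arm, as the interface text tells. Its arguments: {"type":"object","properties":{"plan":{"type":"array","items":{"type":"number"}},"hand":{"type":"number"},"newtons":{"type":"number"}},"required":["plan"]}

```bash
mkdir -p pics; cat > h.py <<'E'
import numpy as np, cv2
from scipy.spatial.transform import Rotation as Ro
from workcell import sensors, viewer, env
def rot(a):
    a=np.array(a,float)
    return a if a.shape==(3,3) else Ro.from_euler('xyz',a,degrees=True).as_matrix()
def ray(f,p):
    d=rot(f["attitude"])@np.array([(p[0]-f["cx"])/f["fx"],(p[1]-f["cy"])/f["fy"],1.])
    return np.array(f["position"],float),d
def onz(f,p,z):
    o,d=ray(f,p); return o+d*(z-o[2])/d[2]
def proj(f,X):
    c=rot(f["attitude"]).T@(np.array(X,float)-np.array(f["position"]))
    return np.array([f["fx"]*c[0]/c[2]+f["cx"],f["fy"]*c[1]/c[2]+f["cy"]])
def save(f,n): cv2.imwrite("pics/"+n+".png",f["img"][:,:,::-1])
E
python3 - <<'E'
from h import *
np.set_printoptions(precision=1,suppress=True)
Z=dict(pump=0,wheel_top=157,gauge_mark=115,pointer_tip=119,adjuster_wheel=127,vial=110,reagent=0,beaker=0,bottle_a=0,vial_rack=0)
for v in("top","side"):
    f=viewer.grab_frame(v); save(f,v+"0"); print(v,f["position"],f["attitude"],f["fx"])
    for n,z in Z.items():
        for r in viewer.pinpoint(n,f)[:2]: print(n,np.array(r["location"]),round(r["score"],2),onz(f,r["location"],z))
s=sensors.state();print(s)
a=np.hstack([cv2.imread("pics/top0.png"),cv2.imread("pics/side0.png")]);
E
```

```text
top [ 398.2    9.1 1118.5] [-171.5    0.2  -88.3] 387.23654987138747
pump [313.4 217.1] 0.87 [565.  -73.4   0. ]
wheel_top [347.2 213.7] 0.96 [ 552.7 -146.5  157. ]
gauge_mark [314.5 183.3] 0.79 [638.6 -66.2 115. ]
pointer_tip [322.  184.8] 0.9 [634.2 -85.8 119. ]
adjuster_wheel [343.4 215.1] 0.51 [ 553.6 -141.5  127. ]
vial [311.5 214.8] 0.6 [554.6 -60.2 110. ]
vial [367.1 189.4] 0.54 [ 627.2 -206.6  110. ]
reagent [381.9 221.9] 0.68 [ 556.7 -272.9    0. ]
reagent [445.2 262.7] 0.6 [ 444.  -452.9    0. ]
bottle_a [135.1 243.1] 0.71 [474. 441.   0.]
vial_rack [442.3 189.3] 0.77 [ 658.9 -451.4    0. ]
side [461.4 926.5 946. ] [-131.3    0.4 -175.9] 447.707456547474
pump [269. 231.] 0.67 [567.7 -61.5   0. ]
wheel_top [277.8 175.4] 0.6 [ 544.8 -136.   157. ]
wheel_top [313.8 156. ] 0.37 [ 440.1 -243.9  157. ]
gauge_mark [245.9 196.4] 0.67 [635.3 -83.8 115. ]
pointer_tip [246.4 198.7] 0.74 [631.7 -68.5 119. ]
adjuster_wheel [275.4 183.2] 0.55 [ 552.3 -136.9  127. ]
vial [252.1 171.3] 0.4 [ 632.6 -216.   110. ]
beaker [218.3 226.5] 0.71 [726.3 -71.6   0. ]
beaker [323.1 240.7] 0.41 [402.8 -29.9   0. ]
bottle_a [292.7 384.7] 0.94 [471.9 429.4   0. ]
bottle_a [313.6 158.6] 0.62 [ 436.4 -459.6    0. ]
vial_rack [252.5 158.3] 0.58 [ 663.  -447.9    0. ]
{'time_s': 1.1, 'qpos': array([-76. ,  18.3,  89.6,   0. ,  72. ,  -1.1]), 'qvel': array([-0. , -0.1, -0.1,  0.1, -0.1,  0.1]), 'effort': array([ -0. , -41.2, -23.2,   0.1,   0. ,   0. ]), 'ee_pos': array([ 150.5, -555. ,  228. ]), 'ee_rot': array([180. ,  -0. ,  15.2]), 'force': array([-1.5, -0.9,  1. ]), 'torque': array([-0., -0., -0.]), 'gripper_force': 0.0, 'gripper_width': 91.56353390717496}
```

View pics/top0.png

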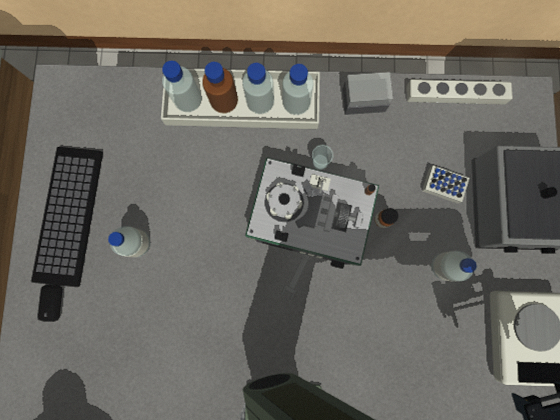

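View pics/side0.png

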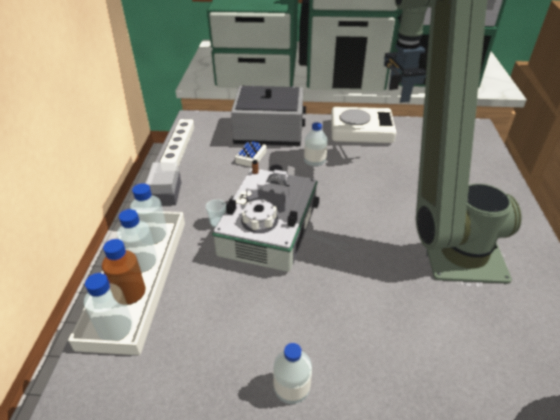

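```bash
python3 - <<'E'
import cv2
a=cv2.imread("pics/top0.png")[145:275,235:400]
cv2.imwrite("pics/c0.png",cv2.resize(a,None,fx=4.6,fy=4.6,interpolation=cv2.INTER_CUBIC))
E
```

```text
(no output)
```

View pics/c0.png

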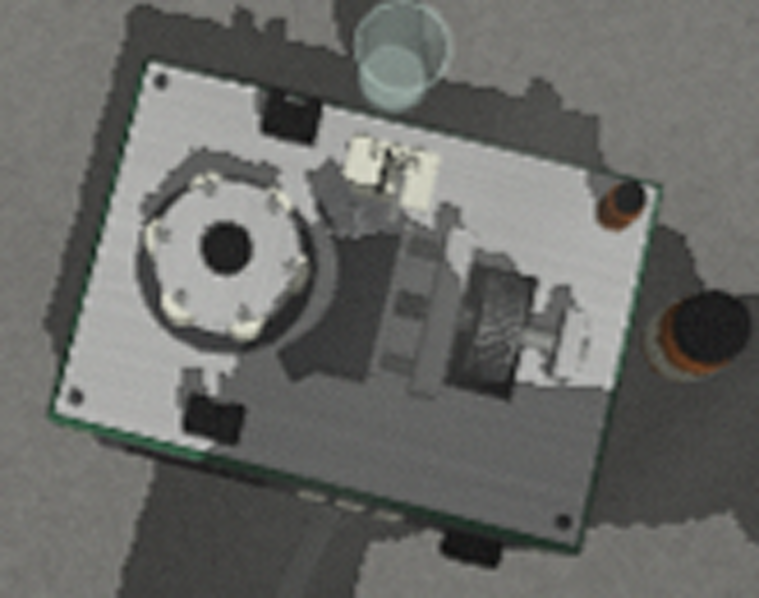

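The crop shows the deck corners at (150,63), (660,187), (578,548) and (52,418), the wheel near (495,325) and the scale plate near (395,170). The vial stands at the rear right corner.

```bash
python3 - <<'E'
from h import *
np.set_printoptions(precision=1,suppress=True)
f=viewer.grab_frame("top")
C=np.array([[150,63],[660,187],[578,548],[52,418]])/4.6+[234.6,144.6]
W=np.array([onz(f,c,110) for c in C])[:,:2]
L=np.array([[110.5,156],[110.5,-156],[-110.5,-156],[-110.5,156]])
c=W.mean(0); R,_=Ro.align_vectors(np.c_[W-c,np.zeros(4)],np.c_[L,np.zeros(4)])
y=R.as_euler('xyz',degrees=True)[2]; R=R.as_matrix()
print(W,c,y); print((W-c)@R[:2,:2])
P=lambda p:np.r_[c,0]+R@np.array(p,float)
for n,p in dict(wheel_top=(0,-78,157),gauge=(69,4,115),vialfoot=0).items() if 0 else [("wt",(0,-78,157)),("gm",(69,4,115))]:
    print(n,P(p),proj(f,P(p)),(proj(f,P(p))-[234.6,144.6])*4.6)
np.savez("pump.npz",c=c,R=R)
g=viewer.grab_frame("side"); print(proj(g,P((0,-78,157))),[proj(g,P((*l,110))) for l in L])
vt=onz(f,[235+630/4.6,145+192/4.6],156)
print("vial pump frame",R.T@(vt-np.r_[c,0]))
print("reagent cap", R.T@(onz(f,[235+712/4.6,145+325/4.6],85)-np.r_[c,0]))
E
```

```text
[[ 705.1   61.9]
 [ 639.3 -235.8]
 [ 430.4 -188.4]
 [ 495.   110.2]] [567.4 -63. ] -12.50799946389894
[[ 107.3  151.8]
 [ 107.6 -153.1]
 [-106.6 -152.1]
 [-108.3  153.4]]
wt [ 550.6 -139.2  157. ] [344.3 214.5] [504.6 321.4]
gm [635.7 -74.1 115. ] [317.4 184.5] [381.1 183.3]
[275.9 174.7] [array([212. , 231.5]), array([250.2, 166.9]), array([317.5, 178.4]), array([290.8, 247.9])]
vial pump frame [  86.9 -130.3  156. ]
reagent cap [  40.4 -205.9   85. ]
```

step_arm:
  plan: [0, 0, 0, 0, 0, 0.121, 0, 0, 0, 0, 0, 0.121, 0, 0, 0, 0, 0, 0.121, 0, 0, 0, 0, 0, 0.121, 0, 0, 0, 0, 0, 0]
  hand: 3.0
  newtons: 20

```text
time_s: 1.62
ee_pos: [150.5, -555.0, 228.0]
ee_rot: [180.0, -0.0, -12.7]
force: [0.1, -0.1, 0.5]
gripper_width: 60.6
gripper_force: 0.0
```

step_arm:
  plan: [2.25, -3.36, 0, 0, 0, 0, 2.25, -3.36, 0, 0, 0, 0, 2.25, -3.36, 0, 0, 0, 0, 2.25, -3.36, 0, 0, 0, 0, 2.25, -3.36, 0, 0, 0, 0]

```text
time_s: 2.03
ee_pos: [297.8, -414.1, 228.1]
ee_rot: [180.0, -0.0, -12.4]
force: [0.8, -0.6, 0.2]
gripper_width: 30.5
gripper_force: 0.0
```

step_arm:
  plan: [2.25, -3.36, 0, 0, 0, 0, 2.25, -3.36, 0, 0, 0, 0, 2.25, -3.36, 0, 0, 0, 0, 2.25, -3.36, 0, 0, 0, 0, 0, 0, 0, 0, 0, 0]

```text
time_s: 2.45
ee_pos: [418.3, -299.3, 228.1]
ee_rot: [-179.8, -0.1, -12.0]
force: [0.1, -0.5, 0.2]
gripper_width: 29.9
gripper_force: 0.0
```

step_arm:
  plan: [2.18, -3.26, 0, 0, 0, 0, 2.18, -3.26, 0, 0, 0, 0, 2.18, -3.26, 0, 0, 0, 0, 2.18, -3.26, 0, 0, 0, 0, 2.18, -3.26, 0, 0, 0, 0]

```text
time_s: 2.87
ee_pos: [556.7, -167.4, 228.1]
ee_rot: [180.0, -0.0, -12.4]
force: [0.8, -0.4, 0.4]
gripper_width: 29.7
gripper_force: 0.0
```

step_arm:
  plan: [0, 0, 2, 0, 0, 0, 0, 0, 1, 0, 0, 0, 0, 0, 0, 0, 0, 0]

```text
time_s: 3.12
ee_pos: [553.7, -168.1, 195.0]
ee_rot: [180.0, 0.4, -12.4]
force: [-1.4, -0.4, 0.0]
gripper_width: 29.9
gripper_force: 0.0
```

```bash
cat > look.py <<'E'
from h import *
import sys
np.set_printoptions(precision=1,suppress=True)
d=np.load("pump.npz");c,R=d["c"],d["R"]
n=sys.argv[1]
s=sensors.state();p=s["ee_pos"]
print(s["time_s"],p,s["ee_rot"],s["force"],"tcp in pump",R.T@(p-np.r_[c,0]))
f=viewer.grab_frame("top")
for k,z in(("wheel_top",157),("gauge_mark",115),("pointer_tip",119)):
    for r in viewer.pinpoint(k,f)[:1]: print(k,np.array(r["location"]),round(r["score"],2),R.T@(onz(f,r["location"],z)-np.r_[c,0]))
a=f["img"][145:265,260:400,::-1]
cv2.imwrite("pics/"+n+".png",cv2.resize(a,None,fx=5,fy=5,interpolation=cv2.INTER_CUBIC))
E
python3 look.py l1
```

```text
3.1167 [ 553.7 -168.1  195. ] [180.    0.4 -12.4] [-1.4 -0.4  0. ] tcp in pump [   9.3 -105.6  195. ]
wheel_top [347.7 210.6] 0.8 [ 11.7 -84.1 157. ]
gauge_mark [316.6 183. ] 0.84 [ 72.3   7.1 115. ]
pointer_tip [320. 183.] 0.67 [ 73.5  -1.5 119. ]
```

View pics/l1.png

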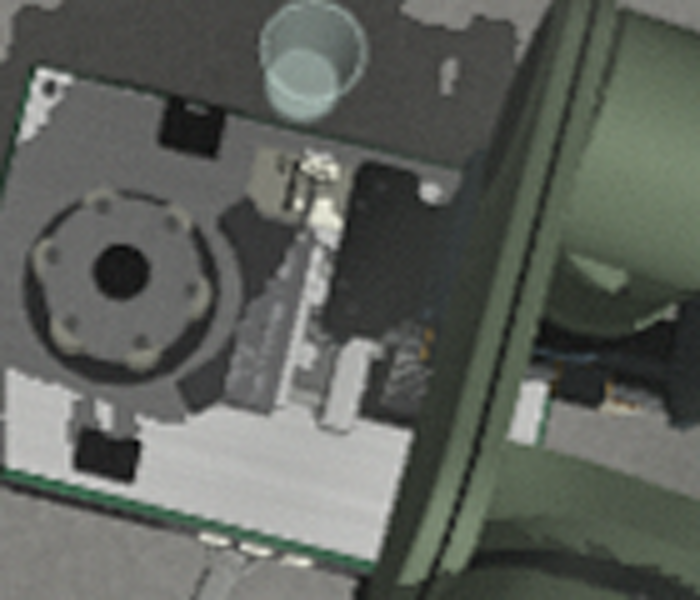

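The gripper body is at (390,260), right of the scale plate (310,185), which stays visible. The pointer blade is near (320,165). Next I descend to just above the wheel.

step_arm:
  plan: [0.5, -0.5, 1.0, 0, 0, 0, 0, 0, 1.0, 0, 0, 0, 0, 0, 0.1, 0, 0, 0, 0, 0, 0, 0, 0, 0, 0, 0, 0, 0, 0, 0]

```text
time_s: 3.73
ee_pos: [561.5, -164.7, 176.7]
ee_rot: [180.0, 0.0, -12.6]
force: [0.6, 0.8, 0.4]
gripper_width: 30.1
gripper_force: 0.0
```

step_arm:
  plan: [0, 0, 0.1, 0, 0, 0, 0, 0, 0, 0, 0, 0]

```text
time_s: 3.9
ee_pos: [561.8, -164.7, 176.1]
ee_rot: [180.0, -0.0, -12.6]
force: [-1.1, -0.5, -0.3]
gripper_width: 30.3
gripper_force: 0.0
```

step_arm:
  plan: [0, 0, 0.1, 0, 0, 0, 0, 0, 0, 0, 0, 0]

```text
time_s: 4.07
ee_pos: [561.7, -164.6, 175.0]
ee_rot: [180.0, -0.0, -12.6]
force: [-0.4, -0.3, 0.0]
gripper_width: 29.7
gripper_force: 0.0
```

step_arm:
  plan: [0, 0, 0.25, 0, 0, 0, 0, 0, 0, 0, 0, 0]

```text
time_s: 4.23
ee_pos: [561.5, -164.6, 172.1]
ee_rot: [180.0, 0.0, -12.6]
force: [0.1, 0.0, 0.7]
gripper_width: 30.5
gripper_force: 0.0
```

step_arm:
  plan: [0, 0, 0.1, 0, 0, 0, 0, 0, 0, 0, 0, 0]

```text
time_s: 4.4
ee_pos: [561.7, -164.6, 171.6]
ee_rot: [180.0, -0.0, -12.6]
force: [-0.3, 0.1, 1.3]
gripper_width: 30.1
gripper_force: 0.4
```

step_arm:
  plan: [0, 0, 0.1, 0, 0, 0, 0, 0, 0, 0, 0, 0]

```text
time_s: 4.57
ee_pos: [562.1, -164.7, 171.5]
ee_rot: [180.0, -0.1, -12.6]
force: [-0.6, 0.1, 4.7]
gripper_width: 30.1
gripper_force: 2.4
```

Contact made at 4.7 N. First stroke towards the front.

step_arm:
  plan: [-0.4, 0, 0.04, 0, 0, 0, -0.6, 0, 0, 0, 0, 0, -0.6, 0, 0, 0, 0, 0]

```text
time_s: 4.82
ee_pos: [547.9, -161.5, 171.5]
ee_rot: [180.0, -0.3, -12.6]
force: [1.4, -0.5, 4.7]
gripper_width: 30.1
gripper_force: 2.4
```

step_arm:
  plan: [-0.6, 0, 0, 0, 0, 0, -0.6, 0, 0, 0, 0, 0, 0, 0, 0, 0, 0, 0]

```text
time_s: 5.07
ee_pos: [534.6, -158.5, 171.4]
ee_rot: [-180.0, -0.2, -12.6]
force: [-0.5, -0.1, 6.7]
gripper_width: 30.2
gripper_force: 3.1
```

```bash
python3 look.py l2
```

```text
5.0667 [ 534.6 -158.5  171.4] [-180.    -0.2  -12.6] [-0.5 -0.1  6.7] tcp in pump [ -11.4 -100.3  171.4]
wheel_top [344.6 209.8] 0.79 [ 11.8 -76.1 157. ]
gauge_mark [319.  182.8] 0.94 [ 74.4   1.  115. ]
pointer_tip [320.5 179.9] 0.91 [ 82.   -0.9 119. ]
```

View pics/l2.png

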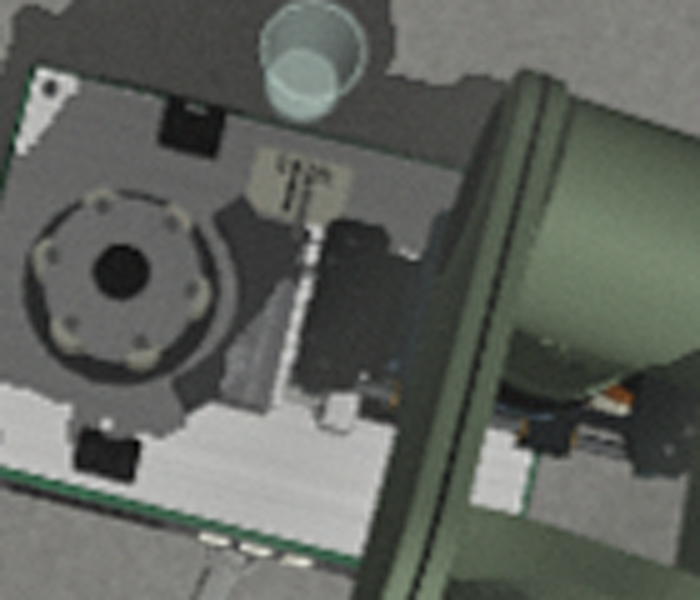

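The scale plate is in shadow at (300,185). The mark is near (292,190) and the pointer near (308,185), so about 8 mm remains. I'll compare that with the first picture, enlarged.

```bash
cat > z.py <<'E'
from h import *
import sys
fs=[viewer.grab_frame("top") for _ in range(6)]
m=np.mean([f["img"].astype(float) for f in fs],0)
f=fs[-1]; np.save(sys.argv[1]+".npy",m)
a=cv2.imread("pics/top0.png").astype(float)
o=[]
for i in (a,m[:,:,::-1]):
    q=i[170:200,302:334]; q=(q-q.min())/(np.percentile(q,99)-q.min())*255
    o.append(cv2.resize(np.clip(q,0,255).astype(np.uint8),None,fx=12,fy=12,interpolation=cv2.INTER_CUBIC))
cv2.imwrite("pics/"+sys.argv[1]+".png",np.hstack(o))
d=np.load("pump.npz");c,R=d["c"],d["R"]
P=lambda p:np.r_[c,0]+R@np.array(p,float)
for p in((69,4,115),(74,4,119),(74,-6,119)): print(p,(proj(f,P(p))-[301.5,169.5])*12)
E
python3 z.py z2
```

```text
(69, 4, 115) [191.29196515 179.48369004]
(74, 4, 119) [198.14407829 153.8263186 ]
(74, -6, 119) [242.34257568 164.66816182]
```

View pics/z2.png

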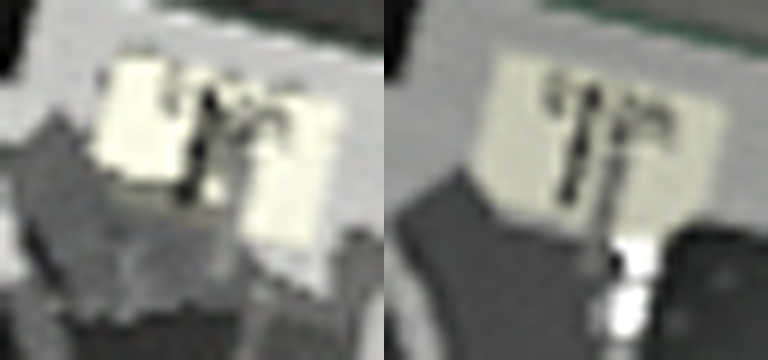

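About 7.3 mm remains: the mark's line is at (572,180) and the pointer at (608,180). One stroke gave about 2.6 mm. Next are two more strokes.

step_arm:
  plan: [0, 0, -1.0, 0, 0, 0, 1.4, 0, 0, 0, 0, 0, 1.4, 0, 0, 0, 0, 0, 0, 0, 0.9, 0, 0, 0, 0, 0, 0.1, 0, 0, 0]

```text
time_s: 5.98
ee_pos: [563.6, -165.3, 171.1]
ee_rot: [180.0, -0.3, -12.6]
force: [1.4, -0.9, 11.1]
gripper_width: 30.4
gripper_force: 5.3
```

step_arm:
  plan: [0, 0, 0, 0, 0, 0, -0.7, 0, 0, 0, 0, 0, -0.7, 0, 0, 0, 0, 0, -0.7, 0, 0, 0, 0, 0, -0.7, 0, 0, 0, 0, 0]

```text
time_s: 6.4
ee_pos: [535.1, -158.8, 171.4]
ee_rot: [180.0, -0.3, -12.6]
force: [1.5, -0.7, 7.2]
gripper_width: 30.0
gripper_force: 3.7
```

step_arm:
  plan: [0, 0, 0, 0, 0, 0, 0, 0, -1.0, 0, 0, 0, 1.4, 0, 0, 0, 0, 0, 1.4, 0, 0, 0, 0, 0, 0, 0, 0.9, 0, 0, 0]

```text
time_s: 6.82
ee_pos: [564.0, -165.3, 172.2]
ee_rot: [180.0, -0.3, -12.6]
force: [0.7, 0.3, -0.7]
gripper_width: 30.0
gripper_force: 0.0
```

```bash
python3 z.py z3
```

```text
(69, 4, 115) [191.29196515 179.48369004]
(74, 4, 119) [198.14407829 153.8263186 ]
(74, -6, 119) [242.34257568 164.66816182]
```

View pics/z3.png

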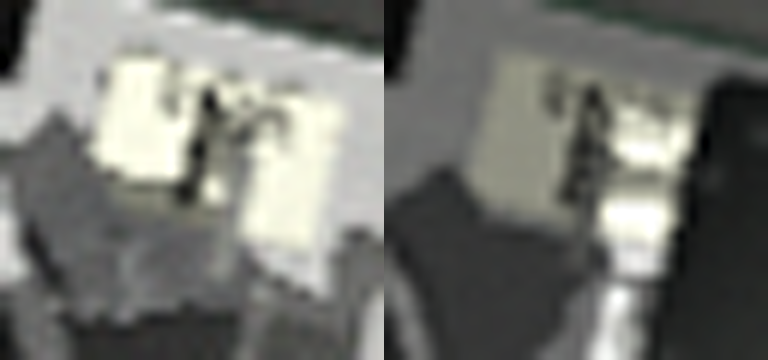

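The pointer is at about (590,195) and the mark at (569,195), so about 4.2 mm remains. One more full stroke, then I move the hand aside for a clear look.

step_arm:
  plan: [0, 0, 0.1, 0, 0, 0, -0.7, 0, 0, 0, 0, 0, -0.7, 0, 0, 0, 0, 0, -0.7, 0, 0, 0, 0, 0, -0.7, 0, 0, 0, 0, 0]

```text
time_s: 7.53
ee_pos: [534.8, -158.7, 171.3]
ee_rot: [180.0, -0.2, -12.6]
force: [1.5, -0.0, 8.6]
gripper_width: 30.0
gripper_force: 4.3
```

step_arm:
  plan: [0, 0, 0, 0, 0, 0, 0, 0, -2.0, 0, 0, 0, 0, 0, -3.0, 0, 0, 0, 0, 4, 0, 0, 0, 0, 0, 4, 0, 0, 0, 0]

```text
time_s: 7.95
ee_pos: [516.6, -235.8, 221.0]
ee_rot: [180.0, -0.1, -12.3]
force: [0.7, -0.5, -1.1]
gripper_width: 30.0
gripper_force: 0.0
```

step_arm:
  plan: [0, 4, 0, 0, 0, 0, 0, 4, 0, 0, 0, 0, 0, 4, 0, 0, 0, 0, 0, 0, 0, 0, 0, 0]

```text
time_s: 8.28
ee_pos: [487.7, -359.3, 218.3]
ee_rot: [179.8, 0.2, -12.9]
force: [0.4, 0.1, -0.1]
gripper_width: 30.0
gripper_force: 0.0
```

```bash
python3 z.py z4
```

```text
(69, 4, 115) [191.29196515 179.48369004]
(74, 4, 119) [198.14407829 153.8263186 ]
(74, -6, 119) [242.34257568 164.66816182]
```

View pics/z4.png

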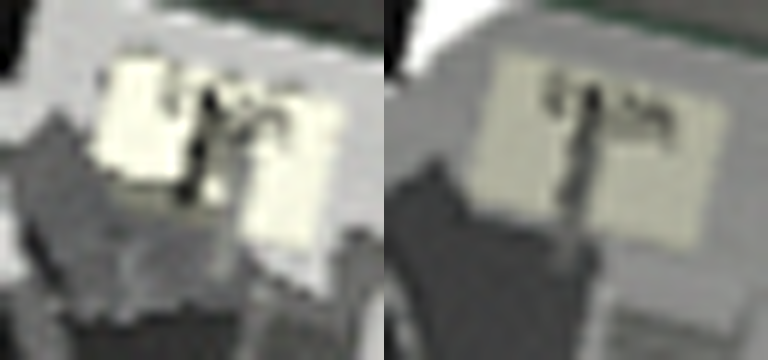

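```bash
python3 - <<'E'
from h import *
np.set_printoptions(precision=0,suppress=True,linewidth=200)
d=np.load("pump.npz");c,R=d["c"],d["R"]
f=viewer.grab_frame("top")
ys=np.arange(-12,14.1,1.)
print("y      ",ys)
for n in("z2","z4"):
    m=np.load(n+".npy").mean(2).astype(np.float32)
    for x in range(60,93,3):
        uv=np.array([proj(f,np.r_[c,0]+R@np.array([x,y,115.])) for y in ys],np.float32)
        print(n,x,cv2.remap(m,uv[None,:,0],uv[None,:,1],cv2.INTER_CUBIC)[0])
E
```

```text
y       [-12. -11. -10.  -9.  -8.  -7.  -6.  -5.  -4.  -3.  -2.  -1.   0.   1.   2.   3.   4.   5.   6.   7.   8.   9.  10.  11.  12.  13.  14.]
z2 60 [140. 133. 128. 126. 120. 105.  90.  79.  75.  78.  85.  94. 104. 112. 113. 111. 108. 106. 105. 106. 109. 111. 112. 112. 111. 111. 111.]
z2 63 [119. 119. 119. 115. 109.  99.  85.  73.  68.  72.  84.  97. 108. 113. 105.  89.  77.  76.  83.  97. 110. 120. 126. 124. 121. 121. 121.]
z2 66 [120. 121. 121. 118. 112. 105.  92.  79.  72.  75.  88. 101. 109. 111.  99.  73.  51.  47.  63.  89. 107. 117. 123. 124. 122. 121. 121.]
z2 69 [122. 121. 121. 119. 111. 102.  92.  82.  75.  77.  87.  99. 107. 107.  99.  83.  65.  60.  73.  98. 120. 127. 124. 122. 121. 121. 121.]
z2 72 [122. 123. 122. 119. 112.  99.  84.  72.  71.  78.  89. 100. 106. 103.  90.  77.  70.  67.  75.  95. 114. 129. 128. 122. 121. 121. 121.]
z2 75 [121. 123. 122. 117. 111. 100.  84.  73.  67.  73.  84.  94. 103. 103.  88.  67.  51.  50.  64.  84. 104. 119. 127. 126. 122. 121. 120.]
z2 78 [123. 125. 126. 123. 119. 114. 106.  95.  86.  86.  94. 104. 109. 109.  99.  75.  53.  49. 
[... 1490 characters left out ...]
2. 123. 123. 123. 123. 123. 124. 123. 119. 115. 107.  97.  88.  77.  66.  58.  59.  72.  92. 109. 118. 122. 124. 122. 120. 120.]
z4 81 [109. 112. 111. 108. 104. 102. 100.  99.  96.  95.  95.  95.  92.  84.  74.  65.  59.  63.  81. 101. 119. 122. 113. 107. 107. 111. 115.]
z4 84 [ 85.  91.  95.  94.  91.  89.  89.  88.  89.  89.  89.  88.  86.  79.  69.  61.  59.  65.  76.  92. 105. 109.  97.  80.  75.  79.  88.]
z4 87 [ 69.  68.  70.  70.  72.  77.  82.  85.  87.  89.  93.  97.  99.  94.  78.  54.  39.  44.  63.  83.  96. 103. 100.  89.  82.  82.  88.]
z4 90 [ 94.  89.  88.  87.  91.  96.  97.  90.  83.  84.  93. 101. 105. 107. 100.  85.  70.  67.  77.  90.  99. 102. 101.  96.  89.  86.  89.]
```

```bash
cat > fit.py <<'E'
from h import *
import sys
from scipy.optimize import least_squares
from scipy.ndimage import gaussian_filter1d
d=np.load("pump.npz");c,R=d["c"],d["R"]
f=viewer.grab_frame("top"); ys=np.arange(-13,14.01,.1)
def prof(n):
    m=np.load(n+".npy").mean(2).astype(np.float32); o=[]
    for x in np.arange(64,79,1.):
        uv=np.array([proj(f,np.r_[c,0]+R@np.array([x,y,115.])) for y in ys],np.float32)
        o.append(cv2.remap(m,uv[None,:,0],uv[None,:,1],cv2.INTER_CUBIC)[0])
    return np.mean(o,0)
box=lambda y0,w:1/(1+np.exp(-np.clip((w/2-abs(ys-y0))/.08,-50,50)))
def model(q):
    b,g,m,dm,p,dp,s=q
    M,P=box(m,3),box(p,1.8)
    return gaussian_filter1d(b-dm*M*(1-P)-dp*P,s/.1,mode="nearest")
I2=prof("z2")
best=None
r2=least_squares(lambda q:model(q)-I2,[120,0,4.6,90,-4,90,1.6],diff_step=1e-2)
print("z2",r2.x.round(2),r2.cost)
b,_,m,dm,p,dp,s=r2.x
for n in sys.argv[1:]:
    I=prof(n)
    r=min((least_squares(lambda q:model([q[0],0,m,dm*q[2],q[1],dp*q[2],s])-I,[120,p0,1],diff_step=1e-2) for p0 in(1,2,3,4,5,6)),key=lambda r:r.cost)
    print(n,r.x.round(2),r.cost,"remaining",round(m-r.x[1]-.12,2))
E
python3 fit.py z4
```

```text
z2 [  122.37 -1217.39     4.55   113.29    -3.97   143.07     1.88] 1216.7492366886481
z4 [120.04   1.66   0.64] 411.3629376418543 remaining 2.77
```

Kinematics and the fit agree on about 2.8 mm remaining. I go back for a shorter stroke.

step_arm:
  plan: [0, -4, 0, 0, 0, 0, 0, -4, 0, 0, 0, 0, 0, -4, 0, 0, 0, 0, 0, -4, 0, 0, 0, 0, 0, -4, 0, 0, 0, 0]

```text
time_s: 9.1
ee_pos: [534.4, -155.9, 220.3]
ee_rot: [180.0, -0.0, -12.5]
force: [0.4, -0.1, 0.1]
gripper_width: 30.0
gripper_force: 0.0
```

step_arm:
  plan: [2.1, 0, 0, 0, 0, 0, 0, 0, 2.5, 0, 0, 0, 0, 0, 2.2, 0, 0, 0, 0, 0, 0, 0, 0, 0, 0, 0, 0, 0, 0, 0]

```text
time_s: 9.52
ee_pos: [554.9, -162.0, 173.0]
ee_rot: [-180.0, 0.0, -12.5]
force: [0.3, -0.3, -0.5]
gripper_width: 30.2
gripper_force: 0.0
```

step_arm:
  plan: [0, 0, 0.2, 0, 0, 0, 0, 0, 0.1, 0, 0, 0, 0, 0, 0, 0, 0, 0]

```text
time_s: 9.77
ee_pos: [555.5, -162.6, 171.5]
ee_rot: [-180.0, -0.1, -12.5]
force: [0.1, 1.8, 5.2]
gripper_width: 29.9
gripper_force: 2.6
```

step_arm:
  plan: [-0.5, 0, 0, 0, 0, 0, -0.5, 0, 0, 0, 0, 0, -0.5, 0, 0, 0, 0, 0, -0.5, 0, 0, 0, 0, 0, 0, 0, 0, 0, 0, 0]

```text
time_s: 10.18
ee_pos: [535.4, -158.1, 171.4]
ee_rot: [-179.9, -0.1, -12.6]
force: [0.8, 1.8, 6.3]
gripper_width: 30.0
gripper_force: 3.0
```

step_arm:
  plan: [0, 0, -2.0, 0, 0, 0, 0, 0, -3.0, 0, 0, 0, 0, 4, 0, 0, 0, 0, 0, 4, 0, 0, 0, 0, 0, 4, 0, 0, 0, 0]

```text
time_s: 10.6
ee_pos: [508.5, -276.5, 220.6]
ee_rot: [180.0, -0.0, -12.4]
force: [1.1, -0.1, -0.6]
gripper_width: 30.0
gripper_force: 0.0
```

step_arm:
  plan: [0, 4, 0, 0, 0, 0, 0, 4, 0, 0, 0, 0, 0, 0, 0, 0, 0, 0]

```text
time_s: 10.85
ee_pos: [489.4, -360.2, 219.4]
ee_rot: [179.8, 0.1, -12.9]
force: [-0.1, -0.3, -0.1]
gripper_width: 29.8
gripper_force: 0.0
```

```bash
python3 z.py z5; python3 fit.py z4 z5; python3 - <<'E'
import numpy as np,cv2
o=[]
for n in("z4","z5"):
    q=np.load(n+".npy")[170:200,302:334,::-1]; q=(q-q.min())/(np.percentile(q,97)-q.min())*255
    o.append(cv2.resize(np.clip(q,0,255).astype(np.uint8),None,fx=12,fy=12,interpolation=cv2.INTER_CUBIC))
cv2.imwrite("pics/z5b.png",np.hstack(o))
E
```

```text
(69, 4, 115) [191.29196515 179.48369004]
(74, 4, 119) [198.14407829 153.8263186 ]
(74, -6, 119) [242.34257568 164.66816182]
z2 [  122.37 -1217.39     4.55   113.29    -3.97   143.07     1.88] 1216.7492366886481
z4 [120.04   1.66   0.64] 411.3629376418543 remaining 2.77
z5 [119.41   4.26   0.69] 292.13237904450403 remaining 0.17
```

View pics/z5b.png

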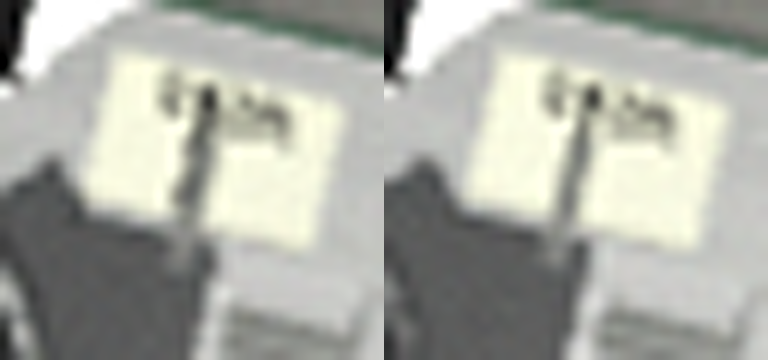

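The right panel shows the pointer lying along the mark. I check its tail below the mark (row 250) numerically.

```bash
python3 - <<'E'
from h import *
np.set_printoptions(precision=0,suppress=True,linewidth=200)
d=np.load("pump.npz");c,R=d["c"],d["R"]
for k in("pointer_tip","gauge_mark"):
    o=[]
    for _ in range(6):
        f=viewer.grab_frame("top")
        for r in viewer.pinpoint(k,f)[:1]: o.append((R.T@(onz(f,r["location"],119 if k[0]=="p" else 115)-np.r_[c,0]))[:2])
    print(k,np.median(o,0).round(1),np.std(o,0).round(1))
np.save("z6.npy",f["img"].astype(float))
ys=np.arange(-4,12.1,1.)
print("y       ",ys)
for n in("z4","z5"):
    m=np.load(n+".npy").mean(2).astype(np.float32)
    for x in(48,51,54,57,60,66,72,78,81,84,87):
        uv=np.array([proj(f,np.r_[c,0]+R@np.array([x,y,115.])) for y in ys],np.float32)
        print(n,x,cv2.remap(m,uv[None,:,0],uv[None,:,1],cv2.INTER_CUBIC)[0])
E
```

```text
pointer_tip [72.  2.] [ 51. 147.]
gauge_mark [71. 12.] [2. 2.]
y        [-4. -3. -2. -1.  0.  1.  2.  3.  4.  5.  6.  7.  8.  9. 10. 11. 12.]
z4 48 [61. 55. 53. 56. 59. 61. 62. 63. 61. 59. 57. 55. 55. 54. 54. 55. 55.]
z4 51 [53. 52. 56. 59. 63. 68. 70. 69. 66. 63. 58. 54. 53. 54. 54. 54. 54.]
z4 54 [63. 58. 58. 61. 66. 72. 74. 73. 69. 64. 61. 57. 55. 54. 51. 50. 50.]
z4 57 [85. 81. 78. 77. 76. 76. 76. 76. 77. 79. 79. 80. 80. 81. 82. 84. 88.]
z4 60 [107. 108. 104.  98.  89.  80.  74.  73.  76.  84.  93. 100. 106. 111. 112. 111. 111.]
z4 66 [122. 119. 116. 106.  93.  80.  67.  60.  60.  65.  75.  90. 104. 114. 121. 122. 120.]
z4 72 [119. 118. 110. 101.  91.  79.  70.  67.  71.  79.  92. 106. 117. 125. 124. 120. 119.]
z4 78 [123. 119. 115. 107.  97.  88.  77.  66.  58.  59.  72.  92. 109. 118. 122. 124. 122.]
z4 81 [ 96.  95.  95.  95.  92.  84.  74.  65.  59.  63.  81. 101. 119. 122. 113. 107. 107.]
z4 84 [ 89.  89.  89.  88.  86.  79.  69.  61.  59.  65.  76.  92. 105. 109.  97.  80.  75.]
z4 87 [ 87.  89.  93.  97.  99.  94.  78.  54.  39.  44.  63.  83.  96. 103. 100.  89.  82.]
z5 
[... 251 characters left out ...]
 85. 85. 81. 78. 75. 76. 80. 82. 82. 83. 84. 87.]
z5 60 [107. 109. 108. 107. 104.  96.  87.  79.  74.  76.  82.  89.  98. 105. 109. 110. 111.]
z5 66 [119. 120. 121. 118. 113. 106.  94.  80.  71.  69.  77.  91. 104. 114. 121. 124. 122.]
z5 72 [120. 120. 119. 118. 113. 103.  89.  77.  71.  73.  81.  92. 103. 114. 119. 119. 120.]
z5 78 [121. 119. 118. 115. 111. 107.  98.  82.  69.  65.  75.  92. 108. 118. 123. 125. 123.]
z5 81 [ 94.  93.  96. 102. 106. 108. 104.  94.  79.  69.  79.  98. 117. 121. 113. 108. 107.]
z5 84 [ 88.  87.  88.  92.  97.  98.  95.  89.  81.  77.  80.  92. 105. 108.  97.  80.  75.]
z5 87 [ 88.  89.  92.  96.  99.  97.  82.  61.  46.  48.  64.  83.  97. 103. 100.  89.  82.]
```

The tail stripe is at 4.05, against about 4.6 for the mark, so roughly 0.5 mm remains. One 5 mm touch-up stroke follows.

step_arm:
  plan: [0, -4, 0, 0, 0, 0, 0, -4, 0, 0, 0, 0, 0, -4, 0, 0, 0, 0, 0, -4, 0, 0, 0, 0, 0, -4, 0, 0, 0, 0]

```text
time_s: 12.82
ee_pos: [535.4, -157.1, 220.2]
ee_rot: [180.0, -0.0, -12.6]
force: [0.1, 0.1, -0.8]
gripper_width: 30.3
gripper_force: 0.0
```

step_arm:
  plan: [1.4, 0, 0, 0, 0, 0, 0, 0, 2.5, 0, 0, 0, 0, 0, 2.2, 0, 0, 0, 0, 0, 0, 0, 0, 0, 0, 0, 0, 0, 0, 0]

```text
time_s: 13.23
ee_pos: [549.1, -161.6, 172.9]
ee_rot: [-180.0, 0.0, -12.5]
force: [0.3, 0.4, -0.8]
gripper_width: 30.0
gripper_force: 0.0
```

step_arm:
  plan: [0, 0, 0.2, 0, 0, 0, 0, 0, 0.1, 0, 0, 0, 0, 0, 0, 0, 0, 0]

```text
time_s: 13.48
ee_pos: [549.7, -162.0, 171.5]
ee_rot: [-180.0, -0.1, -12.6]
force: [0.3, -0.2, 5.3]
gripper_width: 30.2
gripper_force: 2.7
```

step_arm:
  plan: [-0.25, 0, 0, 0, 0, 0, -0.25, 0, 0, 0, 0, 0, 0, 0, 0, 0, 0, 0, 0, 0, 0, 0, 0, 0]

```text
time_s: 13.82
ee_pos: [544.9, -160.9, 171.5]
ee_rot: [-180.0, -0.2, -12.6]
force: [1.0, 0.8, 6.1]
gripper_width: 30.0
gripper_force: 3.1
```

step_arm:
  plan: [0, 0, -2.0, 0, 0, 0, 0, 0, -3.0, 0, 0, 0, 0, 4, 0, 0, 0, 0, 0, 4, 0, 0, 0, 0, 0, 4, 0, 0, 0, 0]

```text
time_s: 14.23
ee_pos: [517.5, -278.7, 220.6]
ee_rot: [180.0, -0.0, -12.4]
force: [0.8, -0.0, 0.1]
gripper_width: 29.7
gripper_force: 0.0
```

step_arm:
  plan: [0, 4, 0, 0, 0, 0, 0, 4, 0, 0, 0, 0, 0, 0, 0, 0, 0, 0, 0, 0, 0, 0, 0, 0]

```text
time_s: 14.57
ee_pos: [499.4, -357.6, 219.3]
ee_rot: [-180.0, 0.1, -12.8]
force: [-0.0, 1.1, -0.3]
gripper_width: 30.2
gripper_force: 0.0
```

```bash
python3 z.py z7; python3 fit.py z5 z7; python3 - <<'E'
from h import *
np.set_printoptions(precision=1,suppress=True,linewidth=200)
d=np.load("pump.npz");c,R=d["c"],d["R"]
f=viewer.grab_frame("top")
ys=np.arange(-1,10.1,1.); fy=np.arange(-1,10.01,.1)
for n in("z4","z5","z7"):
    m=np.load(n+".npy").mean(2).astype(np.float32)
    for x in(51,54,66,72,78):
        uv=np.array([proj(f,np.r_[c,0]+R@np.array([x,y,115.])) for y in ys],np.float32)
        print(n,x,cv2.remap(m,uv[None,:,0],uv[None,:,1],cv2.INTER_CUBIC)[0].round())
a=cv2.imread("pics/top0.png").astype(int);b=f["img"][:,:,::-1].astype(int)
for k,z in(("vial",110),("beaker",0),("reagent",0)):
    for r in viewer.pinpoint(k,f)[:1]: print(k,r["location"],r["score"])
E
```

```text
(69, 4, 115) [191.29196515 179.48369004]
(74, 4, 119) [198.14407829 153.8263186 ]
(74, -6, 119) [242.34257568 164.66816182]
z2 [  122.37 -1217.39     4.55   113.29    -3.97   143.07     1.88] 1216.7492366886481
z5 [119.41   4.26   0.69] 292.13237904450403 remaining 0.17
z7 [119.69   5.97   0.58] 210.54007516964862 remaining -1.54
z4 51 [59. 63. 68. 70. 69. 66. 63. 58. 54. 53. 54. 54.]
z4 54 [61. 66. 72. 74. 73. 69. 64. 61. 57. 55. 54. 51.]
z4 66 [106.  93.  80.  67.  60.  60.  65.  75.  90. 104. 114. 121.]
z4 72 [101.  91.  79.  70.  67.  71.  79.  92. 106. 117. 125. 124.]
z4 78 [107.  97.  88.  77.  66.  58.  59.  72.  92. 109. 118. 122.]
z5 51 [52. 54. 59. 65. 71. 73. 71. 67. 62. 59. 55. 53.]
z5 54 [52. 53. 61. 67. 71. 72. 71. 69. 66. 61. 56. 51.]
z5 66 [118. 113. 106.  94.  80.  71.  69.  77.  91. 104. 114. 121.]
z5 72 [118. 113. 103.  89.  77.  71.  73.  81.  92. 103. 114. 119.]
z5 78 [115. 111. 107.  98.  82.  69.  65.  75.  92. 108. 118. 123.]
z7 51 [53. 54. 57. 61. 67. 70. 71. 68. 64. 60. 56. 54.]
z7 54 [58. 56. 60. 65. 70. 73. 74. 73. 69. 63. 57. 51.]
z7 66 [121. 118. 112. 100.  84.  73.  70.  77.  89. 101. 111. 119.]
z7 72 [118. 114. 106.  96.  85.  76.  69.  70.  75.  85.  99. 110.]
z7 78 [118. 115. 112. 102.  87.  73.  68.  76.  92. 107. 116. 123.]
vial [368.2, 191.3] 0.65
beaker [318.2, 164.5] 0.76
reagent [382.1, 219.3] 0.91
```

```bash
python3 -c "
from workcell import env
print(env.job_done())"
```

```text
the job is handed in; nothing more can be done
None
```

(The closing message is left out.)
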